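# Sweep loose caps off the sorting tray into the bin

## Task

Clear the sorting tray: with the fingertips, sweep the three loose flat screw caps along the tray and over its open end so that all three drop into the open bin there. Only push them, never pick them up. Leave the two capped vials standing among them where they are, and do not disturb the other things on the bench.

Things in the scene. Friction and masses are not known exactly. Their poses are not given: they have to be found in the camera images.
- tray: Raised dark steel sorting tray, fixed, 242 mm along its x and 230 mm along its y. Origin at the centre of its underside on the bench; z up. Its flat floor is 60 mm above the bench. The two long sides (at x = +-115 mm) have 6 mm thick rims that rise 14 mm above the floor; the two ends (y = +-115 mm) have no rim. The bin stands at one end, the tip box at the other; which is which varies.
- bin: Open grey plastic bin, fixed, at one end of the tray (its y axis parallel to the tray's y, 3 mm gap to the tray). 236 mm along x, 120 mm along y, rim 46 mm above the bench (14 mm below the tray floor), walls 4 mm and floor about 4 mm thick. Origin at the centre of its underside, on the bench, 178 mm from the tray's centre along the tray's y.
- tip_box: Closed pipette-tip box, white with clear lid, fixed, blocking the other end of the tray: 206 mm along x, 120 mm along y, top 86 mm above the bench (26 mm above the tray floor). Origin at the centre of its underside, 178 mm from the tray's centre along the tray's y.
- cap1: Loose flat white screw cap, solid disc 28 mm in diameter and 12 mm high, 10 to 18 g, lying flat on the tray floor. Origin at the centre of its underside, z up. The caps and vials stand one each in five rows about 42 mm apart across the tray's x, in any order, each within 45 mm of the tray's middle along y: a straight push along the tray's y meets no other cap or vial, if the pusher is narrow (half width under 20 mm).
- cap2: Loose flat white screw cap, solid disc 28 mm in diameter and 12 mm high, 10 to 18 g, lying flat on the tray floor. Origin at the centre of its underside, z up. The caps and vials stand one each in five rows about 42 mm apart across the tray's x, in any order, each within 45 mm of the tray's middle along y: a straight push along the tray's y meets no other cap or vial, if the pusher is narrow (half width under 20 mm).
- cap3: Loose flat white screw cap, solid disc 28 mm in diameter and 12 mm high, 10 to 18 g, lying flat on the tray floor. Origin at the centre of its underside, z up. The caps and vials stand one each in five rows about 42 mm apart across the tray's x, in any order, each within 45 mm of the tray's middle along y: a straight push along the tray's y meets no other cap or vial, if the pusher is narrow (half width under 20 mm).
- cap1_mid (a point): Centre of cap1, 6 mm above its underside.
- cap2_mid (a point): Centre of cap2, 6 mm above its underside.
- cap3_mid (a point): Centre of cap3, 6 mm above its underside.
- vial1: Capped squat amber glass sample vial standing upright on the tray floor, 22 mm in diameter, 38 mm tall with its white cap, 30 g; to be left standing. Origin at the centre of its underside, z up.
- vial2: Capped squat amber glass sample vial standing upright on the tray floor, 22 mm in diameter, 38 mm tall with its white cap, 30 g; to be left standing. Origin at the centre of its underside, z up.
- wash_bottle: White bottle standing on the bench left of the work, 66 mm in diameter, about 150 mm tall; leave alone. Origin at the centre of its underside.
- jar: Amber jar standing on the bench right of the work, 70 mm in diameter, about 90 mm tall; leave alone. Origin at the centre of its underside.
- beaker: Glass beaker standing on the bench right of the work, 70 mm in diameter, 85 mm tall; leave alone. Origin at the centre of its underside.

How it is judged:
At the end, for the whole second after the job is handed in: All three caps lie at rest (below 0.02 m/s) inside the bin: their centres within its walls and less than 40 mm above the bench. Both vials stand upright (tilt under 0.2 rad) within 15 mm of where they were; bottle, jar and beaker within 20 mm of where they were (x of cap1_mid in the frame of bin between -0.115 and 0.115 m and y of cap1_mid in the frame of bin between -0.057 and 0.057 m and height (world z) of each of cap1_mid, cap2_mid, cap3_mid below 0.04 m and linear speed of each of cap1, cap2, cap3 below 0.02 m/s and x of cap2_mid in the frame of bin between -0.115 and 0.115 m and y of cap2_mid in the frame of bin between -0.057 and 0.057 m and x of cap3_mid in the frame of bin between -0.115 and 0.115 m and y of cap3_mid in the frame of bin between -0.057 and 0.057 m and distance of each of vial1, vial2 from where it was at the start of the episode below 0.015 m and angle between each of vial1, vial2's own z axis and vertical below 0.2 rad and distance of each of wash_bottle, jar, beaker from where it was at the start of the episode below 0.02 m); the robot touches nothing.
It fails at once if a cap is lifted (its centre more than 20 mm above where it lies on the tray) (height (world z) of any of cap1_mid, cap2_mid, cap3_mid above 0.086 m).
It fails at once if a vial is shifted more than 15 mm, lifted or tipped (distance of any of vial1, vial2 from where it was at the start of the episode above 0.015 m or angle between any of vial1, vial2's own z axis and vertical above 0.5 rad).
It fails at once if the bottle, jar or beaker is moved more than 20 mm (distance of any of wash_bottle, jar, beaker from where it was at the start of the episode above 0.02 m).
It also fails if it takes over 58 s, if anything falls off the work surface, if the arm or the gripper's body presses on something with over 40 N, if the wrist force passes 120 N, or if a joint passes its speed limit or range.

## Robot

A 6-joint arm with a two-finger parallel gripper is mounted at the origin on the work surface. World frame = base frame: x ahead of the robot, y to its left, z up, the work surface at z = 0. Lengths are in m, angles in rad, forces in N, time in s.
With the tool pointing down it reaches from about 0.25 to 0.725 m from the base axis. Payload 9.7 kg.
Tool frame: the origin (TCP) lies on the centre line of the jaws, within the pads' length; the fingertips stand 8 mm ahead of it and the grasp point (between the pads) lies 11 mm behind it; z points along the fingers, x is the direction in which the jaws open and shut, and the axes are right-handed (so a half turn about z gives the same grasp; the last joint's range is limited). The gripper opens to 85 mm and grips with 20 to 120 N. Pads are 22 mm wide; open, the fingers measure 114 mm over their backs; the gripper's body (76 mm by 85 mm) begins 54 mm behind the grasp point. The pads swing forward as they close: fully open they stand 13 mm farther back than shut.
Start: joints at [-1.213, 0.087, 0.176, 1.66, 0, 1.571], TCP at [0.193, -0.515, 0.239] pointing down, gripper open.
Joint ranges: [-3.13, 3.13], [-0.85, 1.81], [-1.15, 1.24], [-2.2, 2.28], [-1.44, 1.52], [-3.14, 3.14]. Speed limits (rad/s): [2.22, 2.22, 2.57, 3.14, 3.14, 3.14].

## Interface

Orientations are given as a rotation vector (axis times angle).
In Python, from rig import ctrl, read_camera gives the robot as it stands. Calls block until the motion is done:
- ctrl.move_pose(position, orientation): joint-space move of the TCP to a pose.
- ctrl.move_straight(position, rate=0.15, rotation=None): straight line of the TCP; rotation=None keeps the orientation; rate is the mean speed in m/s.
- ctrl.move_joints(angles): joint-space move.
- ctrl.move_gripper(opening, newtons=None): opening from 0.0 (shut) to 1.0 (fully open); newtons is the grip in N (None keeps the last); returns when the fingers have stopped.
- ctrl.sleep(seconds).
- ctrl.inverse_kinematics(position, orientation): joint angles nearest the present ones, or None.
- read_camera(name): name is "scene" or "side" or "wrist"; returns a dict with "image" (420x560x3 uint8, blue, green, red), "range_z" (420x560 float32, m along the optical axis (not along the pixel's ray), 0 where there is no reading), "intrinsics" (3x3 intrinsics, pixels), "view" (4x4, takes a point from world to camera coordinates). Camera axes: x right, y up, looking along -z (the intrinsics and any distortion apply to the point x, -y, -z); pixel columns grow to the right and rows downward; lengths in m; the calibration is good to about 2 mm. The wrist camera is an equidistant fisheye: a pixel r from the principal point sees the ray r / f radians off the axis. A picture is of the moment at which its call begins.
A pose or a line that the arm cannot do raises ctrl.PlanningError and nothing moves.
- ctrl.finish_job(): hands the job in, once; it reports no verdict.
Readings, each from a call of its own:
- ctrl.current_time(): time.
- ctrl.current_joint_positions(): joint angles.
- ctrl.current_qvel(): joint speeds.
- ctrl.current_effort(): joint torques, N m.
- ctrl.current_tcp_pos(): TCP position.
- ctrl.current_orientation(): TCP orientation.
- ctrl.current_ft_force(): force on the tool from outside, world axes, zero at the start.
- ctrl.current_torque(): the same for the moment, N m.
- ctrl.current_grip_width(): opening from 0.0 (shut) to 1.0 (fully open).
Only numpy, scipy, OpenCV 4.12 (cv2) and the standard library are available. Lean on these libraries where they do the work, as an engineer would, in place of code of your own. Each camera call takes 0.05 s, during which the arm holds its last target.

## Working session

There is one attempt and no reset: what is moved stays moved. The work goes in short steps, each a Python script; the robot and the scene stay as the last script left them, time stands still between calls to the robot, and variables do not carry over. Pictures are saved under pics/ and viewed, and the job is handed in when it is done.

```bash
ls; mkdir -p pics
python3 - <<'E'
from rig import ctrl, read_camera
import cv2, numpy as np, pickle
for n in ["scene","side","wrist"]:
    c=read_camera(n); cv2.imwrite(f"pics/{n}0.png",c["image"]); pickle.dump(c,open(f"pics/{n}0.pkl","wb"))
    print(n,c["intrinsics"].tolist(),np.round(c["view"],3).tolist(), [k for k in c])
print(ctrl.current_time(),ctrl.current_orientation(),ctrl.current_tcp_pos())
E
```

```text
pics
scene [[528.7972149403687, 0.0, 278.332442025904], [0.0, 528.7972149403687, 207.71074974622596], [0.0, 0.0, 1.0]] [[0.042, 0.999, -0.019, -0.045], [-0.799, 0.045, 0.599, 0.392], [0.599, -0.01, 0.8, -1.978], [0.0, 0.0, 0.0, 1.0]] ['image', 'range_z', 'intrinsics', 'view']
side [[394.0784611581039, 0.0, 287.1266128364991], [0.0, 394.0784611581039, 211.4277360175452], [0.0, 0.0, 1.0]] [[-0.875, -0.484, 0.014, 0.461], [0.278, -0.479, 0.832, -0.211], [-0.396, 0.732, 0.554, -0.891], [0.0, 0.0, 0.0, 1.0]] ['image', 'range_z', 'intrinsics', 'view']
wrist [[325.19226210127806, 0.0, 281.0171540702444], [0.0, 325.19226210127806, 206.2577743917337], [0.0, 0.0, 1.0]] [[0.352, -0.936, -0.001, -0.548], [0.896, 0.337, -0.288, 0.039], [0.27, 0.1, 0.958, -0.379], [0.0, 0.0, 0.0, 1.0]] ['image', 'range_z', 'intrinsics', 'view']
0.15 [-2.58078253e+00  1.79035224e+00  1.28689702e-03] [ 0.19257261 -0.5150127   0.23873502]
```

View pics/scene0.png

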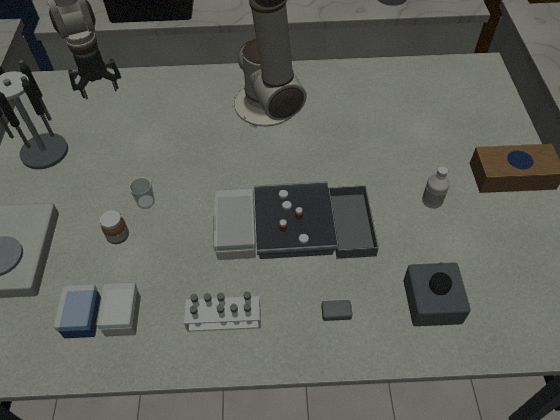

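View pics/side0.png

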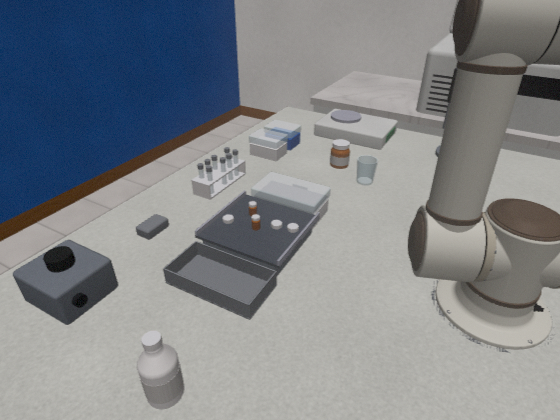

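View pics/wrist0.png

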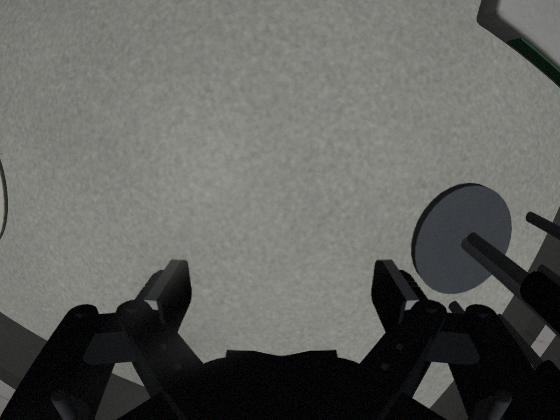

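The scene view shows the bin on the right, at the +y end, and the tip box on the left. The white caps are at about (283,194), (287,205) and (304,238), and the vials at about (299,212) and (283,224). Next I measure them by casting rays onto the planes at the known heights, in both views.

```bash
cat > h.py <<'E'
import numpy as np, cv2
def ray(c,u,v,z):
    K=c["intrinsics"];V=c["view"];R=V[:3,:3];t=V[:3,3]
    d=np.array([(u-K[0,2])/K[0,0],-(v-K[1,2])/K[1,1],-1.0])
    o=-R.T@t; d=R.T@d
    return o+d*(z-o[2])/d[2]
def proj(c,p):
    q=c["view"][:3,:3]@np.asarray(p)+c["view"][:3,3]; K=c["intrinsics"]
    return K[0,0]*q[0]/-q[2]+K[0,2], K[1,1]*(-q[1])/-q[2]+K[1,2]
def fromdepth(c,u,v):
    K=c["intrinsics"];V=c["view"];R=V[:3,:3];t=V[:3,3]
    d=c["range_z"][int(v),int(u)]
    return R.T@(np.array([(u-K[0,2])/K[0,0]*d,-(v-K[1,2])/K[1,1]*d,-d])-t)
E
python3 - <<'E'
from h import *; import pickle
for n,box in (("scene",(250,180,340,260)),("side",(195,195,320,262))):
    c=pickle.load(open(f"pics/{n}0.pkl","rb")); im=c["image"]; x0,y0,x1,y1=box
    g=cv2.cvtColor(im,cv2.COLOR_BGR2GRAY)
    S=cv2.resize(im[y0:y1,x0:x1],None,fx=6,fy=6,interpolation=cv2.INTER_NEAREST); cv2.imwrite(f"pics/{n}_zoom.png",S)
    m=np.zeros_like(g); m[y0:y1,x0:x1]=(g[y0:y1,x0:x1]>115)*255
    k,l,st,ce=cv2.connectedComponentsWithStats(m)
    for i in range(1,k):
        if 10<st[i,4]<300:
            u,v=ce[i]; print(n,np.round(ce[i],1),st[i].tolist(),"z72",np.round(ray(c,u,v,.07),4)[:2],"z98",np.round(ray(c,u,v,.095),4)[:2],"depth",np.round(fromdepth(c,round(u),round(v)),3))
    # dark tray contour
    if n=="scene":
        for name,box2,lo,hi in (("tray",(245,170,345,270),0,75),):
            a,b,d,e=box2; mm=np.zeros_like(g); mm[b:e,a:d]=(g[b:e,a:d]<hi)*255
            cv2.imwrite("pics/mask.png",mm)
E
```

```text
scene [282.9 192.7] [279, 190, 9, 7, 46] z72 [0.4873 0.0402] z98 [0.5072 0.0396] depth [0.489 0.04  0.07 ]
scene [286.4 204. ] [282, 201, 9, 7, 47] z72 [0.5316 0.0487] z98 [0.5506 0.0478] depth [0.53  0.047 0.068]
scene [298.7 209.4] [296, 207, 6, 6, 25] z72 [0.5541 0.0845] z98 [0.5726 0.083 ] depth [0.573 0.084 0.097]
scene [282.6 221.9] [280, 220, 6, 5, 27] z72 [0.5975 0.034 ] z98 [0.6152 0.0335] depth [0.615 0.035 0.095]
scene [303.4 237.3] [299, 234, 9, 8, 57] z72 [0.6553 0.0915] z98 [0.6719 0.0899] depth [0.654 0.09  0.07 ]
scene [309.6 257.7] [274, 252, 62, 8, 174] z72 [0.725 0.104] z98 [0.7401 0.1022] depth [0.685 0.11  0.002]
scene [257.5 257.7] [256, 255, 6, 5, 15] z72 [ 0.7169 -0.0425] z98 [ 0.7323 -0.0415] depth [ 0.678 -0.046  0.004]
side [252.3 203.8] [249, 201, 8, 7, 45] z72 [0.635  0.0058] z98 [0.6128 0.0383] depth [0.61  0.043 0.098]
side [227.6 218.2] [222, 214, 12, 10, 88] z72 [0.6524 0.0979] z98 [0.6295 0.1265] depth [0.65  0.099 0.072]
side [255.3 217. ] [251, 214, 9, 7, 49] z72 [0.5927 0.0565] z98 [0.5723 0.0868] depth [0.572 0.089 0.096]
side [276.1 223.7] [271, 219, 12, 10, 87] z72 [0.5294 0.0554] z98 [0.5117 0.0857] depth [0.528 0.058 0.071]
side [292.5 227. ] [287, 223, 12, 10, 94] z72 [0.4854 0.0472] z98 [0.4696 0.0779] depth [0.483 0.049 0.072]
side [198.7 240.6] [195, 238, 10, 7, 33] z72 [0.6564 0.2108] z98 [0.6333 0.2346] depth [0.719 0.146 0.   ]
side [201.6 259. ] [195, 255, 19, 7, 73] z72 [0.6067 0.261 ] z98 [0.5857 0.2826] depth [0.661 0.203 0.004]
```

View pics/scene_zoom.png

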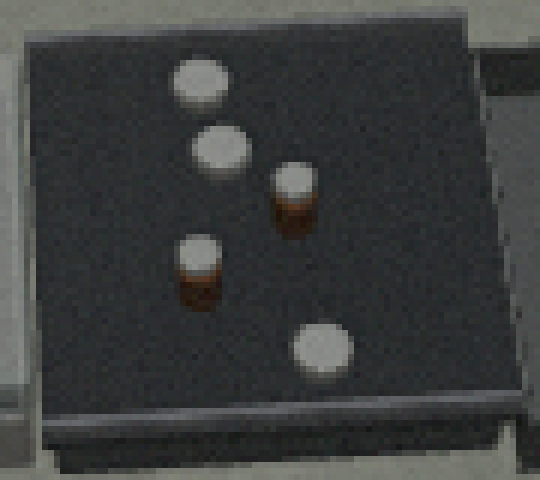

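View pics/side_zoom.png

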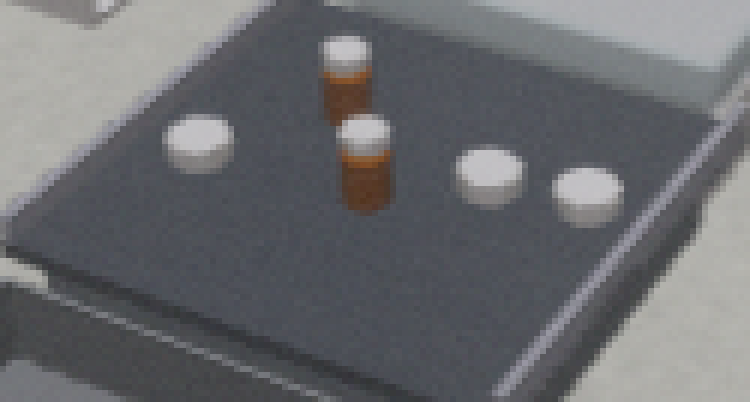

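Run:
```python
from h import *; import pickle
c=pickle.load(open(f"pics/scene0.pkl","rb"))
z=.074
P=[ray(c,250+(a+.0)/6-.5,180+b/6-.5,z) for a,b in ((25,42),(467,10),(523,393),(45,425))]
for p in P: print(np.round(p,4))
for i,j in((0,1),(3,2)):
    d=P[j]-P[i]; print("yaw of y axis",np.arctan2(-d[0],d[1]),np.linalg.norm(d))
ctr=sum(P)/4; print(ctr)
d=P[1]-P[0]+P[2]-P[3]; d/=np.linalg.norm(d); ax=np.array([d[1],-d[0],0])
for n,q in dict(c1=(.486,.0435),c2=(.530,.052),c3=(.654,.095),v1=(.5725,.085),v2=(.614,.036)).items():
    r=np.array([*q,z])-ctr; print(n,r@ax,r@d)
# bin rim corners: depth-based check of the bin
g=cv2.resize(c["image"][170:270,205:385],None,fx=4,fy=4,interpolation=cv2.INTER_NEAREST); cv2.imwrite("pics/bin.png",g)
for u,v in ((340,190),(375,190),(380,250),(240,220)): print(np.round(fromdepth(c,u,v),3))
```

```text
[ 0.4608 -0.0495  0.074 ]
[0.4525 0.1805 0.074 ]
[0.6892 0.1841 0.074 ]
[ 0.695  -0.0432  0.074 ]
yaw of y axis 0.03617292417968118 0.2301451138368909
yaw of y axis 0.02524643296250343 0.22740326537619893
[0.57439034 0.06796736 0.074     ]
c1 -0.08910063850700708 -0.021738892890790888
c2 -0.04486015959817494 -0.014595362536884527
c3 0.080402964779364 0.024572860184822035
v1 -0.0013659013335564653 0.01708269766273418
v2 0.038608348285445855 -0.033169758669247165
[0.45  0.224 0.023]
[ 0.434  0.342 -0.004]
[ 0.663  0.323 -0.006]
[ 0.594 -0.091  0.085]
```

View pics/bin.png

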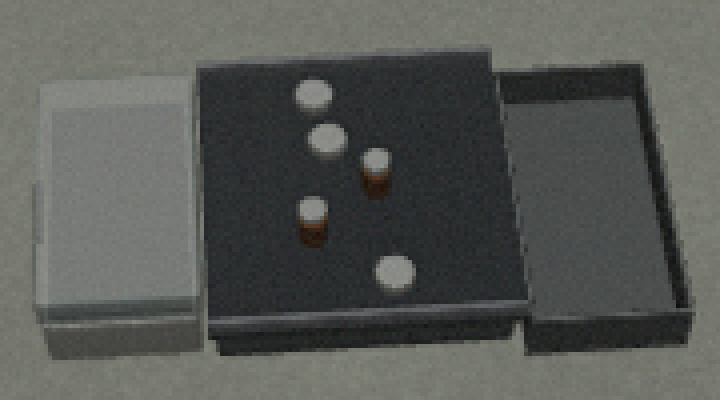

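```bash
cat > push.py <<'E'
from rig import ctrl, read_camera
from h import *
from scipy.spatial.transform import Rotation as Ro
yaw=.03
D=np.array([-np.sin(yaw),np.cos(yaw),0]); A=np.array([D[1],-D[0],0]); C=np.array([.5715,.068,0])
def orient(s=1):
    x=s*D; z=np.array([0,0,-1.]); return Ro.from_matrix(np.c_[x,np.cross(z,x),z]).as_rotvec()
def P(a,d,z): return C+A*a+D*d+np.array([0,0,z])
def ac(q): r=np.array([q[0],q[1],0])-C; return r@A,r@D
caps=dict(c1=(.486,.0435),c2=(.530,.052),c3=(.654,.095))
def snap(n,tag,box=None,f=1):
    im=read_camera(n)["image"]
    if box: im=cv2.resize(im[box[1]:box[3],box[0]:box[2]],None,fx=f,fy=f)
    cv2.imwrite(f"pics/{tag}.png",im)
E
python3 - <<'E'
from push import *
for k,q in caps.items(): print(k,np.round(ac(q),4))
q0=ctrl.current_joint_positions()
a,d=ac(caps["c1"])
S={}
for s in (1,-1):
    S[s]=ctrl.inverse_kinematics(P(a,d-.045,.24),orient(s)); print(s,S[s])
s=min(S,key=lambda s:abs(S[s][5]) if S[s] is not None else 9); print(s)
ctrl.move_gripper(0.0,20)
ctrl.move_pose(P(a,d-.045,.24),orient(s))
ctrl.move_straight(P(a,d-.045,.13))
ctrl.move_straight(P(a,d-.045,.085),rate=.06)
print(ctrl.current_tcp_pos(),ctrl.current_ft_force(),ctrl.current_time(),ctrl.current_grip_width())
snap("side","d1",(150,120,350,270),4); snap("wrist","w1")
E
```

```text
c1 [-0.0862 -0.0219]
c2 [-0.042  -0.0147]
c3 [0.0833 0.0245]
1 [-3.03631391e-03 -6.23928772e-02  2.65059514e-02  1.65969516e+00
 -4.44089210e-16 -3.30363139e-02]
-1 [-3.03631391e-03 -6.23928772e-02  2.65059514e-02  1.65969516e+00
 -4.44089210e-16  3.10855634e+00]
1
[ 0.48756428 -0.0014582   0.0853529 ] [-0.07241977  0.61566988  0.77108453] 4.825 0.0014563837517528086
```

View pics/d1.png

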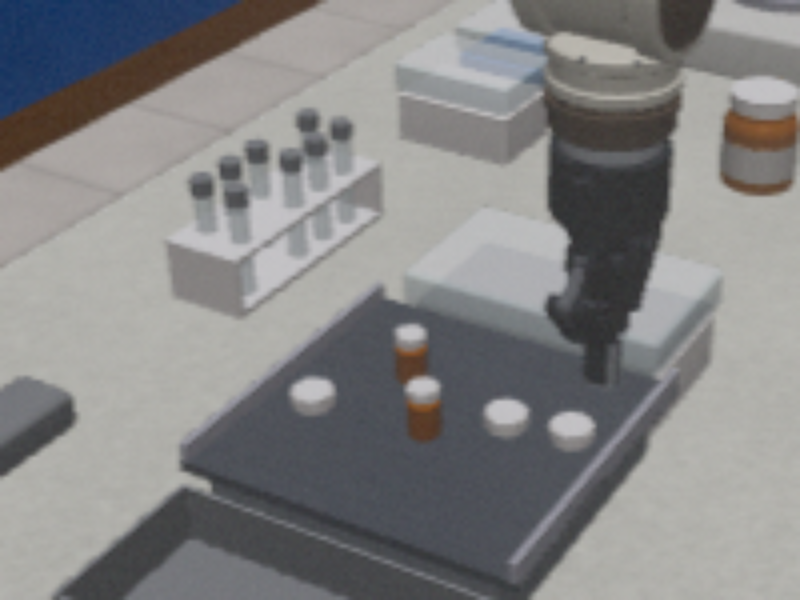

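View pics/w1.png

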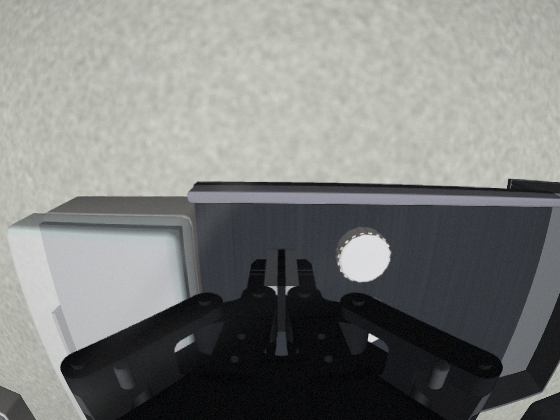

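The side view shows the shut fingers behind cap1, with a free straight line to the bin. The wrist view shows cap1 at (362,257), in line with the fingertips. I'll descend carefully and then push.

```bash
python3 - <<'E'
from push import *
a,d=ac(caps["c1"])
ctrl.move_straight(P(a,d-.042,.073),rate=.05)
f0=np.array(ctrl.current_ft_force()); print(ctrl.current_tcp_pos(),f0,ctrl.current_time())
snap("side","d2",(180,170,330,270),5)
ctrl.move_straight(P(a,d+.02,.073),rate=.07)
print(ctrl.current_ft_force(),ctrl.current_time())
snap("side","d3",(180,170,330,270),5); snap("wrist","w3")
E
python3 -c "
import cv2,numpy as np
cv2.imwrite('pics/d23.png',cv2.resize(np.vstack([cv2.imread('pics/d2.png'),cv2.imread('pics/d3.png')]),(450,600)))"
```

```text
[0.48694407 0.00162122 0.07252984] [-0.38257302  0.05480202  0.13302654] 5.325
[0.78300182 0.18963984 0.20265555] 6.4083
```

View pics/d23.png

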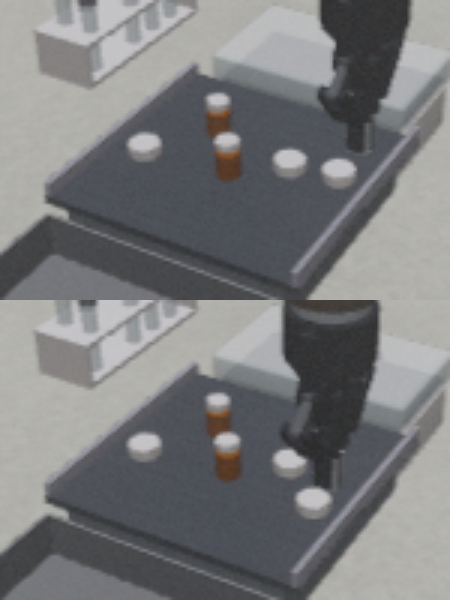

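View pics/w3.png

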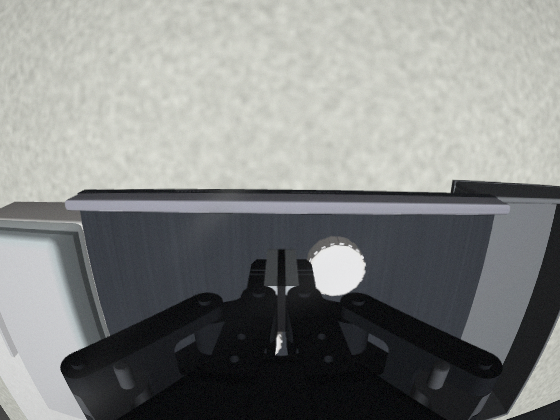

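The cap sits against the finger face and slides along with it; its centre is at about (338,270) in the wrist view. I'll continue over the edge.

Run:
```python
from push import *
a,d=ac(caps["c1"])
ctrl.move_straight(P(a,.085,.073),rate=.08)
snap("wrist","w4")
ctrl.move_straight(P(a,.122,.073),rate=.06)
print(ctrl.current_ft_force())
ctrl.move_straight(P(a,.115,.15),rate=.2)
print(ctrl.current_time())
snap("scene","s4",(205,170,385,270),4)
```

```text
[-0.41498105  0.12675715 -0.13045487]
9.0917
```

View pics/w4.png

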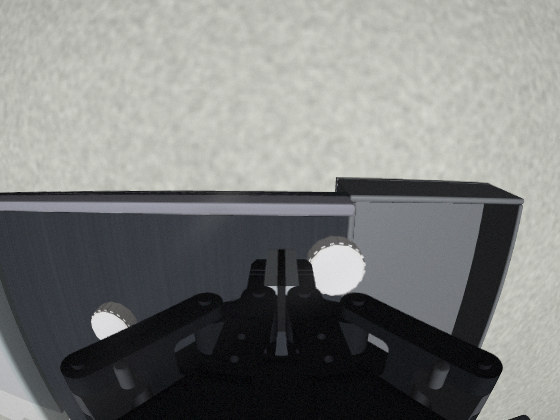

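View pics/s4.png

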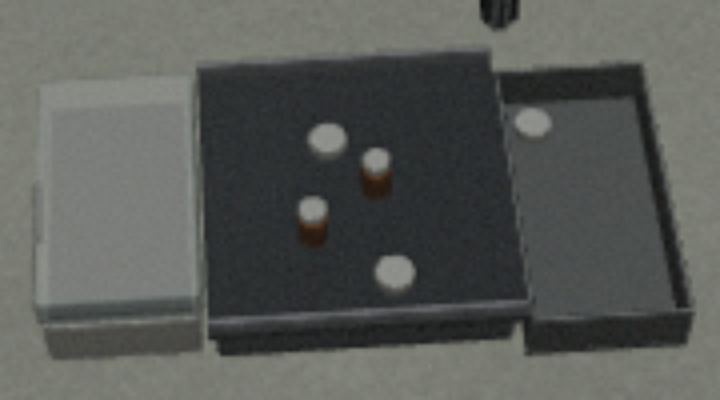

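Cap1 is in the bin at (533,122), and both vials are unmoved. Next cap2, then cap3.

```bash
cat > go.py <<'E'
from push import *
import sys
k=sys.argv[1]; a,d=ac(caps[k])
ctrl.move_straight(P(a,d-.042,.16),rate=.2)
ctrl.move_straight(P(a,d-.042,.073),rate=.1)
print(ctrl.current_ft_force())
ctrl.move_straight(P(a,d+.01,.073),rate=.07)
snap("wrist","wa"+k); snap("side","sa"+k,(180,170,330,270),5)
ctrl.move_straight(P(a,.085,.073),rate=.08)
snap("wrist","wb"+k)
if len(sys.argv)<3:
    ctrl.move_straight(P(a,.122,.073),rate=.06)
    ctrl.move_straight(P(a,.115,.16),rate=.2)
snap("scene","sb"+k,(205,170,385,270),4)
print(ctrl.current_time())
i=[cv2.resize(cv2.imread(f"pics/{n}{k}.png"),(400,280)) for n in("wa","sa","wb","sb")]
cv2.imwrite(f"pics/all{k}.png",np.vstack([np.hstack(i[:2]),np.hstack(i[2:])]))
E
python3 go.py c2
```

```text
[-0.52961378 -0.42975849  0.63413767]
14.9167
```

View pics/allc2.png

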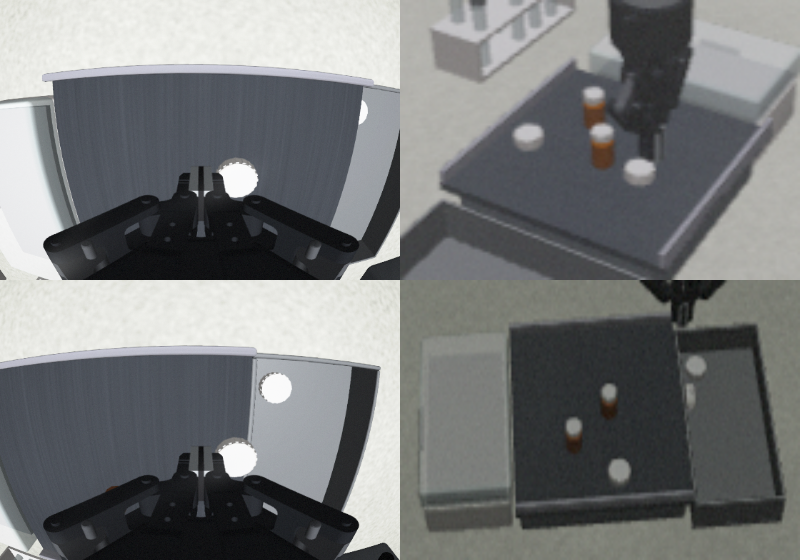

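Cap2 has gone over the edge; in the last panel, at (690,395), it is either still settling or leaning on the bin's near wall. I'll push cap3 and then check.

```bash
python3 go.py c3
python3 - <<'E'
from push import *
ctrl.move_straight(P(.0,.0,.25),rate=.25)
snap("scene","s9",(205,170,385,270),4); snap("side","d9",(150,180,310,320),4); print(ctrl.current_time())
E
```

```text
[-0.11173229  0.54449855 -0.70156344]
20.2167
21.1417
```

View pics/allc3.png

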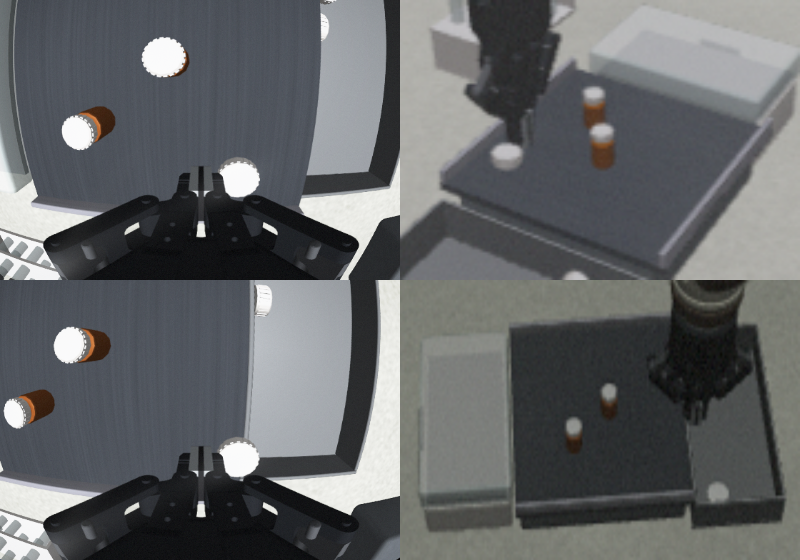

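View pics/s9.png

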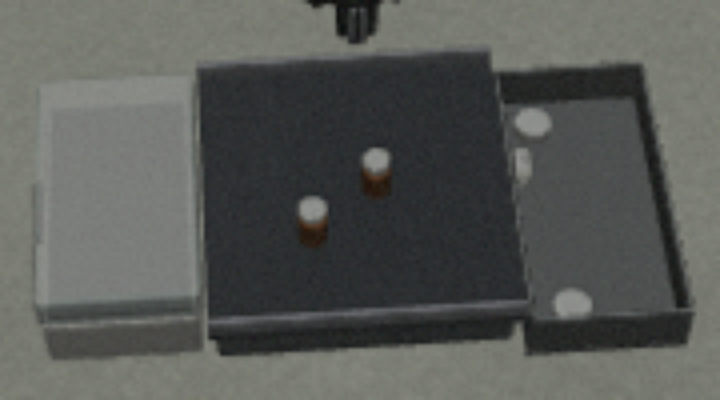

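View pics/d9.png

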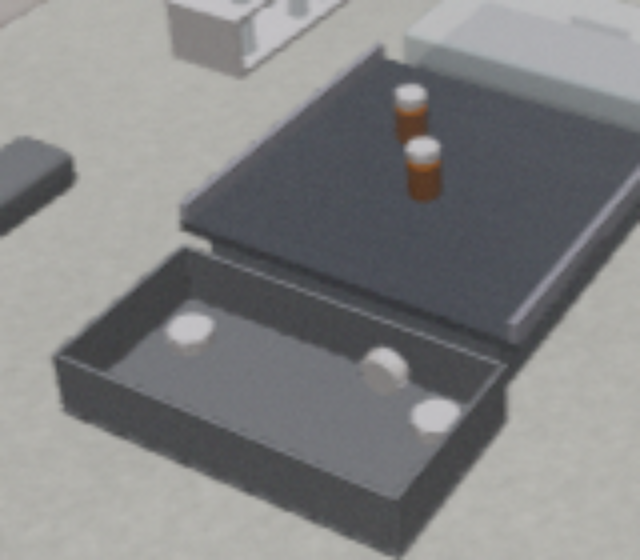

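All three caps are in the bin. Cap2 stands on edge against the near wall. I'll check its height, its position and whether it is still, and check the vials and the other items against the start.

Run:
```python
from push import *; import pickle
B=P(0,.178,0)
def blobs(c,box,th):
    g=cv2.cvtColor(c["image"],cv2.COLOR_BGR2GRAY); m=np.zeros_like(g); x0,y0,x1,y1=box; m[y0:y1,x0:x1]=(g[y0:y1,x0:x1]>th)*255
    k,l,st,ce=cv2.connectedComponentsWithStats(m); return [(ce[i],st[i,4]) for i in range(1,k) if st[i,4]>8]
for rep in range(2):
    for n,box,z in (("scene",(331,190,372,246),.016),("side",(190,245,270,290),.016)):
        c=read_camera(n)
        for (u,v),s in blobs(c,box,105):
            p=ray(c,u,v,z)-B; q=fromdepth(c,round(u),round(v)); r=q-B
            print(n,np.round((u,v),1),s,"plane a,d",np.round((p@A,p@D),3),"depth a,d,z",np.round((r@A,r@D,q[2]),3))
    if rep==0:ctrl.sleep(.8)
c0=pickle.load(open("pics/scene0.pkl","rb")); c1=read_camera("scene")
for c in(c0,c1): print("vials",[np.round(b[0],1).tolist() for b in blobs(c,(270,206,310,230),115)])
d=cv2.absdiff(c0["image"],c1["image"]).max(2)
for nm,(x0,y0,x1,y1) in dict(beaker=(128,172,158,212),jar=(95,205,132,248),bottle=(418,162,452,212)).items(): print(nm,d[y0:y1,x0:x1].mean(),d[y0:y1,x0:x1].max())
print("bench ref",d[300:340,370:400].mean(),ctrl.current_time())
```

```text
scene [369.8 197. ] 57 plane a,d [-0.086  0.073] depth a,d,z [-0.1    0.079 -0.002]
scene [337.8 200. ] 50 plane a,d [-0.083 -0.029] depth a,d,z [-0.087 -0.028  0.011]
scene [335.3 210.7] 28 plane a,d [-0.042 -0.043] depth a,d,z [-0.026 -0.048  0.037]
scene [347.3 243.9] 28 plane a,d [ 0.083 -0.024] depth a,d,z [ 0.087 -0.026  0.021]
side [222.7 275.7] 1690 plane a,d [ 0.004 -0.009] depth a,d,z [ 0.012 -0.021  0.002]
scene [369.7 197. ] 59 plane a,d [-0.087  0.073] depth a,d,z [-0.104  0.08  -0.007]
scene [337.8 200. ] 50 plane a,d [-0.083 -0.029] depth a,d,z [-0.084 -0.029  0.015]
scene [335.3 210.8] 29 plane a,d [-0.042 -0.043] depth a,d,z [-0.035 -0.046  0.024]
scene [347.4 244. ] 27 plane a,d [ 0.083 -0.024] depth a,d,z [ 0.087 -0.026  0.021]
side [222.6 275.7] 1692 plane a,d [ 0.004 -0.009] depth a,d,z [ 0.012 -0.021  0.002]
vials [[286.2, 206.4], [298.7, 209.4], [282.6, 221.9]]
vials [[298.7, 209.4], [282.6, 221.9]]
beaker 4.5008333333333335 13
jar 4.763670647391578 15
bottle 4.55 13
bench ref 4.615833333333334 22.1917
```

```bash
python3 -c "
from rig import ctrl
ctrl.finish_job(); print(ctrl.current_time())"
```

```text
the job is handed in; nothing more can be done
the job is handed in; nothing more can be done
```

All three caps are in the bin. I pushed each one straight along its row and over the tray's open end with the shut fingertips, and handed the job in at about 22 s of the 58 s allowed.

**Caps:** Two lie flat on the bin floor, at (x, y) of about (-83, -29) mm and (83, -24) mm in the bin's frame. The third, cap2, stands on edge against the near wall. It is at about (-42, -45) mm, within the ±57 mm limit. Its centre is roughly 20 mm up; two depth readings gave 24 and 37 mm, both under the 40 mm limit. None of the caps moved between two looks 0.8 s apart.

**Vials and other items:** The vial tops are at the same pixels as at the start. The bottle, jar and beaker show only image noise compared with the first picture. The gripper was clear of everything, about 0.25 m above the bench.

**Disagreements and one failed check:**
- The two cameras differed by about 7 mm along the tray in the first cap positions; I averaged them and it made no difference to the pushes.
- The final side-camera measurement failed because the brightness threshold merged everything into one patch. The side view was therefore only judged by eye, and it showed all three caps in the bin.

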